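# Seat the purge-gas valve, then crack it open half a turn past its slack

### The job

Turn the purge-gas valve's red handwheel clockwise until the valve is gently but firmly seated, without overtightening it. Then reset it to a half turn open: turn the wheel back anticlockwise, take up the free play of the worn wheel first, and count half a turn only from where the wheel bites and the stem begins to rise. Let go of the wheel and leave the meter, spool and screwdriver where they are.

Things in the scene. Friction and masses are not known exactly. Their poses are not given: they have to be found in the camera images.
- valve: brass gate valve, upright on an aluminium plate 130 x 150 x 10 mm fixed to the bench, copper pipe stubs reaching 128 mm out along its +y and -y. Origin: centre of the plate's underside; z is the vertical wheel axis. It starts 0.2 to 0.7 of a turn open. Anticlockwise from above opens: the stem rises 4 mm per turn of the screw; clockwise closes. The screw stays where it is left
- wheel_center (a point): centre of the red three-spoke handwheel, on its axis, 136 mm above the bench, in the rim's mid-plane; does not turn. Rim circle radius 55 mm, bar 12 mm thick, hub radius 15 mm. The wheel is worn: each time its direction is reversed it turns freely by 0.9 to 1.65 rad (it differs each time the job is set up) before it bites on the screw; it starts anywhere in that free play
- knob_mid (a point): middle of the black spinner handle standing on the rim, 55 mm from the axis: upright round grip, 18 mm diameter, 42 mm tall, foot 10 mm and top 52 mm above the rim's mid-plane; this point is 36 mm above it (172 mm above the bench). Goes round with the wheel, spins freely on its own axis. Push needed along the rim here: under 1 N in the free play, 5 to 6 N to keep the biting screw turning
- stem (a joint): height in m of the steel stem (yellow tip, 12 mm thick, rising through the hub; tip 16 mm above the rim's mid-plane at 0). 0: valve screwed home to its seat; 0.002: half a turn open, from the first rise of the stem
- gland (a joint): squeeze of the seal inside the valve, in m: 0 free, negative when squeezed; out of sight and tiny. With the stem home the push at the handle rises from 6 N by 55 N per rad of wheel: seated from 9.5 N (-0.00004), overtightened above 19 N (-0.00016); 12 to 15 N is right. Backing off, the seal first turns the wheel back as far
- meter: loose yellow multimeter lying flat, 80 x 130 x 32 mm (dial to 39 mm), origin at the centre of its underside
- spool: loose aluminium solder spool standing on end, 56 mm in diameter, 40 mm tall, origin at the centre of its underside
- driver: loose screwdriver about 150 mm long lying on the bench, its length along its x axis

How it is judged:
On the way:
1. the valve is closed onto its seat, with at least about 9.5 N at the spinner handle (value of joint gland below -4e-05 m), for 0.2 s.
At the end, for the whole second after the job is handed in: After having been seated, the valve stands half a turn of its screw open, give or take an eighth of a turn: stem 2 mm above its seat, give or take 0.5 mm; meter, spool and screwdriver within 25 mm of where they were (value of joint stem between 0.0015 and 0.0025 m and distance of each of meter, spool, driver from where it was at the start of the episode below 0.025 m); the robot touches nothing.
It fails at once if the seat is overtightened (more than about 19 N of push along the rim at the spinner handle) (value of joint gland below -0.00016 m).
It fails at once if the meter, the spool or the screwdriver is moved by more than 25 mm (distance of any of meter, spool, driver from where it was at the start of the episode above 0.025 m).
It also fails if it takes over 72 s, if anything falls off the work surface, if the arm or the gripper's body presses on something with over 40 N, if the wrist force passes 120 N, or if a joint passes its speed limit or range.

### The arm

A 7-joint arm with a two-finger parallel gripper is mounted at the origin on the work surface. World frame = base frame: x ahead of the robot, y to its left, z up, the work surface at z = 0. Lengths are in m, angles in rad, forces in N, time in s.
With the tool pointing down it reaches from about 0.35 to 0.9 m from the base axis. Payload 8.1 kg.
Tool frame: the origin (TCP) lies midway between the tips of the shut fingers; the grasp point (between the pads) lies 19 mm behind it; z points along the fingers, y is the direction in which the jaws open and shut (so a half turn about z gives the same grasp; the last joint's range is limited). The gripper opens to 92 mm and grips with 3 to 60 N. Pads are 19 mm wide; open, the fingers measure 130 mm over their backs; the gripper's body (75 mm by 190 mm) begins 47 mm behind the grasp point.
Start: joints at [1.07, 0.434, 0.025, 1.573, -0.012, 1.134, -0.075], TCP at [0.242, -0.576, 0.227] pointing down, gripper open.
Joint ranges: [-2.62, 2.62], [-0.44, 2.09], [-1.27, 1.32], [0.08, 2.57], [-1.32, 4.46], [0.12, 2], [-2.74, 2.74]. Speed limits (rad/s): [2.22, 2.22, 3.01, 3.01, 3.14, 3.14, 3.14].

### API

Orientations are given as a rotation vector (axis times angle).
In Python, from cell import arm gives the robot as it stands.
- The arm moves only by the tool play_rows, never from a script. Its argument "moves" is a list of rows, each a list of 3 entries, a list of its own where there are three numbers: the turn, a rotation vector about the world's x, y, z in rad, then the shift along the world's x, y, z in cm, then the opening, from 0 (shut) to 1 (fully open). A call has 1 to 5 rows; each row is the pose to reach, as a shift and turn from the pose measured when the call began; what a row does not reach only later rows make up. A row lasts 1/12 s, in which the tool goes at most 41.7 mm and 7.16 degrees, less where a joint would pass 70% of its speed; a pose out of reach is approached as far as the arm can. A call with a gripper value outside its range is refused whole. The fingers move at their own pace and stop on an object; "newtons" is the grip in N (left out, the last holds). Time passes only in rows, so rows that repeat a pose let the fingers close. It gives the time, the measured TCP pose, the force and the opening at its end, in the units of the state.
- arm.observe(): the state, without advancing time (a new reading comes with each control period).
- arm.get_image(name): name is "side" or "top"; returns a dict with "image" (400x640x3 uint8, red, green, blue), "fx", "fy", "cx", "cy" (pixels), "R" (3x3) and "t" (3): a world point X has camera coordinates R X + t. Camera axes: x right, y down, z forward; pixel columns grow to the right and rows downward; lengths in m; the calibration is good to about 2 mm. A picture is of the moment at which its call begins. There is no depth.
- arm.sign_off(): hands the job in, once; it reports no verdict.
The state is a dict: "clock": time; "joints": joint angles; "dq": joint speeds; "joint_efforts": joint torques, N m; "position": TCP position; "ee_rot": TCP orientation; "force": force on the tool from outside, world axes, zero at the start; "ft_torque": the same for the moment, N m; "width": opening from 0.0 (shut) to 1.0 (fully open).
Only numpy, scipy, OpenCV 4.12 (cv2) and the standard library are available. Lean on these libraries where they do the work, as an engineer would, in place of code of your own. Each camera call takes 0.05 s, during which the arm holds its last target. There are 200 camera calls.

## Working session

There is one attempt and no reset: what is moved stays moved. The work goes in short steps, Python scripts to look and compute and a tool call to move; the robot and the scene stay as the last step left them, time stands still between calls to the robot, and variables do not carry over. Pictures are saved under pics/ and viewed, on a budget of 10 in all, crops included, one or two more only if the job needs it, and the job is handed in when it is done.

Besides the shell and the picture viewer there is one more tool, called after "Emit:" as name([rows], argument=value, ...), one row to a line, values as JSON. play_rows: Moves the arm, as the interface text tells. Its arguments: {"type":"object","properties":{"moves":{"type":"array"},"newtons":{"type":"number"}},"required":["moves"]}

```bash
mkdir -p pics; ls
python3 - <<'E'
from cell import arm
import cv2,numpy as np
o=arm.observe()
for k,v in o.items(): print(k,np.round(v,3))
ims=[]
for n in("side","top"):
    d=arm.get_image(n); print(n,d['fx'],d['fy'],d['cx'],d['cy'],np.round(d['R'],4).tolist(),np.round(d['t'],4)); 
    cv2.imwrite(f"pics/{n}0.png",d['image'][...,::-1])
E
```

```text
pics
clock 0.0
joints [ 1.07   0.435  0.025  1.574 -0.012  1.134 -0.075]
dq [ 0.     0.    -0.001  0.001  0.001  0.     0.   ]
joint_efforts [-1.0000e-03 -6.6787e+01  9.8500e-01 -3.1447e+01 -6.1000e-02  4.3000e-02
  0.0000e+00]
position [ 0.242 -0.576  0.226]
ee_rot [-3.078e+00 -6.200e-01  1.000e-03]
force [-0.25   0.679 -0.666]
ft_torque [-0.001 -0.03  -0.028]
width 0.999
side 417.34903253050646 417.34903253050646 321.7205588751512 195.02935642571083 [[-0.8775, -0.4794, 0.0124], [-0.3123, 0.5515, -0.7735], [0.364, -0.6826, -0.6337]] [0.5293 0.2596 0.6447]
top 516.3720994823593 516.3720994823593 320.0738238544475 198.51999443371332 [[0.0181, -0.9996, 0.0236], [-0.9967, -0.0199, -0.0787], [0.0791, -0.0221, -0.9966]] [0.0206 0.5926 1.1852]
```

View pics/side0.png

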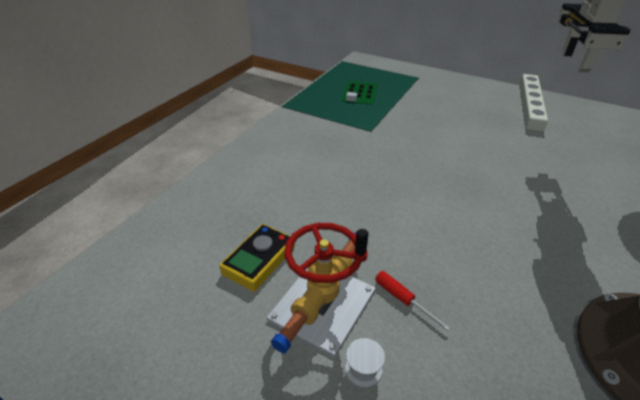

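View pics/top0.png

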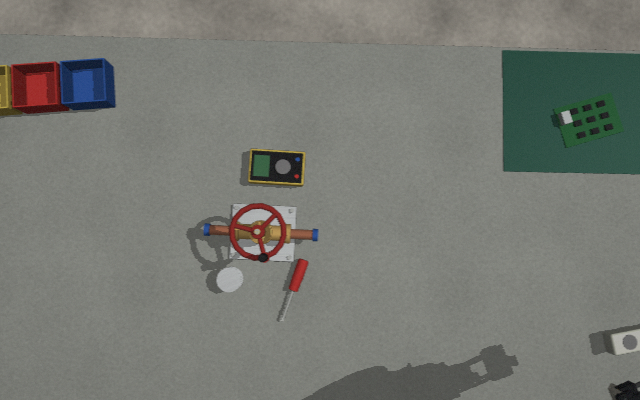

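```bash
cat > h.py <<'E'
from cell import arm
import cv2,numpy as np
def ray(d,u,v,z):
    R,t=np.array(d['R']),np.array(d['t']); c=-R.T@t
    r=R.T@np.array([(u-d['cx'])/d['fx'],(v-d['cy'])/d['fy'],1]); return c+r*(z-c[2])/r[2]
def proj(d,X):
    p=np.array(d['R'])@X+d['t']; return np.array([d['fx']*p[0]/p[2]+d['cx'],d['fy']*p[1]/p[2]+d['cy']])
def big(m,box):
    q=np.zeros_like(m); a,b,c,e=box; q[b:e,a:c]=m[b:e,a:c]
    cs=max(cv2.findContours(q,cv2.RETR_EXTERNAL,cv2.CHAIN_APPROX_NONE)[0],key=cv2.contourArea); return cs
def masks(im):
    h=cv2.cvtColor(im,cv2.COLOR_RGB2HSV)
    red=(((h[...,0]<6)|(h[...,0]>174))&(h[...,1]>150)&(h[...,2]>60)).astype(np.uint8)*255
    blk=(h[...,2]<45).astype(np.uint8)*255
    return red,blk
def st():
    o=arm.observe(); return {k:np.round(o[k],4) for k in('clock','position','ee_rot','force','width')}
E
python3 - <<'E'
from h import *
from scipy.spatial.transform import Rotation as Ro
t=arm.get_image("top");s=arm.get_image("side")
for n,d,b,kb in(("top",t,(222,195,295,263),(250,248,275,268)),("side",s,(280,215,370,285),(350,225,375,260))):
    r,k=masks(d['image']); c=big(r,b)
    P=np.array([ray(d,u,v,.136)[:2] for u,v in c[:,0,:]])
    # outer rim edge: circle fit
    A=np.c_[2*P,np.ones(len(P))]; x=np.linalg.lstsq(A,(P**2).sum(1),rcond=None)[0]
    for _ in range(5):
        rr=np.hypot(*(P-x[:2]).T); g=abs(rr-np.median(rr))<.004
        x=np.linalg.lstsq(A[g],(P[g]**2).sum(1),rcond=None)[0]
    print(n,"centre",x[:2],"r",np.sqrt(x[2]+x[0]**2+x[1]**2),g.mean())
    kc=big(k,kb); m=kc[:,0,:]; print("knob box",m.min(0),m.max(0),cv2.contourArea(kc))
    (u,v),rad=cv2.minEnclosingCircle(kc); print("at .188",ray(d,u,v,.188),"at .172",ray(d,u,v,.172),u,v,rad)
for nm,(u,v),z in(("spool",(229,280),.04),("drv1",(304,261),.012),("drv2",(281,320),.005),("meter",(277,167),.03)): print(nm,ray(t,u,v,z))
o=arm.observe(); print(Ro.from_rotvec(o['ee_rot']).as_matrix().round(3))
E
```

```text
top centre [0.51143605 0.16527691] r 0.05812413451159539 0.6390041493775933
knob box [258 254] [267 261] 46.0
at .188 [0.45790917 0.1483667  0.188     ] at .172 [0.45731519 0.14974885 0.172     ] 262.4677429199219 257.8548278808594 4.612260818481445
side centre [0.51321365 0.16208841] r 0.059245446119655744 0.5993485342019544
knob box [355 230] [367 255] 223.5
at .188 [0.45181765 0.16746646 0.188     ] at .172 [0.45725482 0.15268477 0.172     ] 361.5 242.5 12.747649192810059
spool [0.40116065 0.2355757  0.04      ]
drv1 [0.4457412  0.06652867 0.012     ]
drv2 [0.3080931  0.11727811 0.005     ]
meter [0.66330272 0.13385271 0.03      ]
[[ 0.922  0.387 -0.   ]
 [ 0.387 -0.922  0.001]
 [-0.    -0.001 -1.   ]]
```

Emit:
play_rows([
  [[0,0,0],[2,3.5,0],0.45],
  [[0,0,0],[4,7,0],0.45],
  [[0,0,0],[6,10.5,0],0.45],
  [[0,0,0],[8,14,0],0.45],
  [[0,0,0],[10,17.5,0],0.45],
], newtons=30)

```text
clock: 0.62
position: [0.3424, -0.3992, 0.2262]
ee_rot: [-3.079, -0.62, 0.0]
force: [0.1, 0.9, -0.1]
width: 0.685
```

Emit:
play_rows([
  [[0,0,0],[1.5,4,0],0.45],
  [[0,0,0],[3,8,0],0.45],
  [[0,0,0],[4.5,12,0],0.45],
  [[0,0,0],[6,16,0],0.45],
  [[0,0,0],[7.5,20,0],0.45],
])

```text
clock: 1.03
position: [0.4151, -0.2039, 0.2263]
ee_rot: [-3.079, -0.62, 0.0]
force: [0.2, -0.4, 1.2]
width: 0.454
```

Emit:
play_rows([
  [[0,0,0],[0.5,4,0],0.45],
  [[0,0,0],[1,8,0],0.45],
  [[0,0,0],[1.5,12,0],0.45],
  [[0,0,0],[2,16,0],0.45],
  [[0,0,0],[2.5,20,0],0.45],
])

```text
clock: 1.45
position: [0.4399, -0.002, 0.2265]
ee_rot: [-3.08, -0.62, -0.001]
force: [0.1, -0.3, -0.3]
width: 0.453
```

Emit:
play_rows([
  [[0,0,0],[0.4,3.5,0],0.45],
  [[0,0,0],[0.8,7,0],0.45],
  [[0,0,0],[1.2,10.5,0],0.45],
  [[0,0,0],[1.6,14,0],0.45],
  [[0,0,0],[1.8,15.5,0],0.45],
])

```text
clock: 1.87
position: [0.4575, 0.1581, 0.2268]
ee_rot: [-3.076, -0.626, -0.002]
force: [-0.5, 0.8, 0.4]
width: 0.45
```

Run:
```python
from h import *
print(st())
d=arm.get_image("side"); cv2.imwrite("pics/s1.png",cv2.resize(d['image'][150:350,220:480,::-1],None,fx=3,fy=3))
```

```text
{'clock': np.float64(1.8667), 'position': array([0.4575, 0.1581, 0.2268]), 'ee_rot': array([-3.076e+00, -6.261e-01, -2.000e-03]), 'force': array([-0.5123,  0.833 ,  0.3574]), 'width': np.float64(0.4497)}
```

View pics/s1.png

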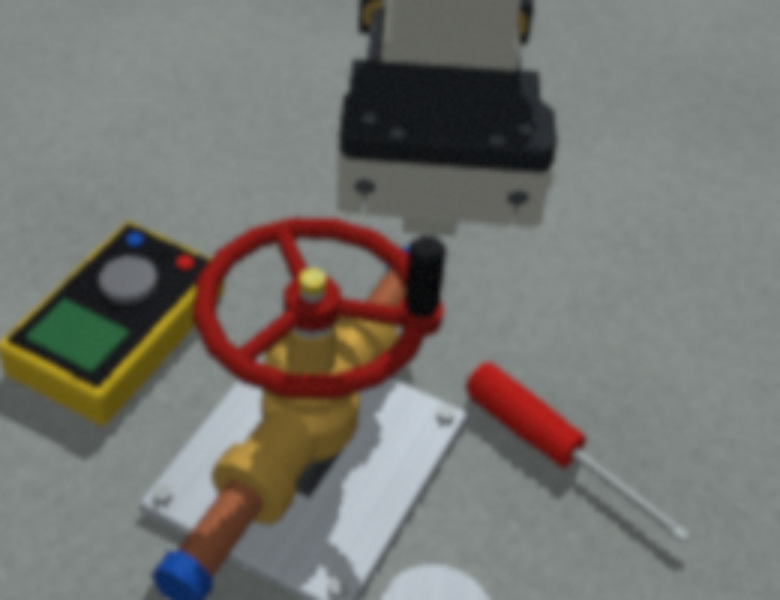

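Run:
```python
from h import *
print(st())
```

```text
{'clock': np.float64(1.9167), 'position': array([0.4577, 0.1594, 0.2268]), 'ee_rot': array([-3.0746e+00, -6.2870e-01, -2.4000e-03]), 'force': array([0.5232, 2.4106, 0.2763]), 'width': np.float64(0.449)}
```

Emit:
play_rows([
  [[0,0,0],[0,-0.8,0],0.45],
  [[0,0,0],[0,-0.8,0],0.45],
  [[0,0,0],[0,-0.8,0],0.45],
  [[0,0,0],[0,-0.8,0],0.45],
])

```text
clock: 2.25
position: [0.4577, 0.1499, 0.2268]
ee_rot: [-3.076, -0.625, -0.002]
force: [-0.3, -0.2, 0.1]
width: 0.45
```

Run:
```python
from h import *
print(st())
for n in("side","top"):
    d=arm.get_image(n)
    print(n,proj(d,arm.observe()['position']), proj(d,np.array([.458,.151,.188])))
    (x,y)=(290,150) if n=="side" else (220,180)
    cv2.imwrite(f"pics/{n}2.png",cv2.resize(d['image'][y:y+120,x:x+130,::-1],None,fx=4,fy=4))
a=cv2.imread("pics/side2.png");b=cv2.imread("pics/top2.png");cv2.imwrite("pics/both2.png",cv2.resize(np.hstack([a,b]),(800,369)))
```

```text
{'clock': np.float64(2.25), 'position': array([0.4577, 0.1499, 0.2268]), 'ee_rot': array([-3.076e+00, -6.252e-01, -2.100e-03]), 'force': array([-0.3468, -0.2057,  0.0747]), 'width': np.float64(0.4499)}
side [364.90514357 212.78486615] [362.33849242 233.6130404 ]
top [259.66349439 258.63882222] [261.14713316 257.78615392]
```

View pics/both2.png

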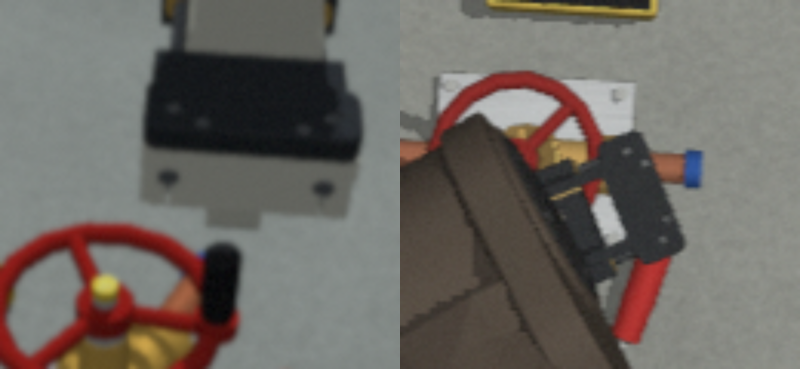

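Emit:
play_rows([
  [[0,0,0],[0,0.1,-2],0.45],
  [[0,0,0],[0,0.1,-4],0.45],
  [[0,0,0],[0,0.1,-6],0.45],
  [[0,0,0],[0,0.1,-7],0.45],
  [[0,0,0],[0,0.1,-7],0.45],
])

```text
clock: 2.77
position: [0.4565, 0.1503, 0.155]
ee_rot: [-3.076, -0.625, 0.003]
force: [-0.6, -0.6, -0.1]
width: 0.447
```

Emit:
play_rows([
  [[0,0,0],[0,0,0],0.15],
  [[0,0,0],[0,0,0],0.1],
  [[0,0,0],[0,0,0],0.05],
  [[0,0,0],[0,0,0],0.05],
  [[0,0,0],[0,0,0],0.05],
], newtons=30)

```text
clock: 3.18
position: [0.457, 0.1504, 0.1557]
ee_rot: [-3.076, -0.625, 0.001]
force: [0.1, 0.1, 1.2]
width: 0.187
```

```bash
cat > nx.py <<'E'
import sys; from h import *
import os,json
o=arm.observe(); p=np.array(o['position']); f=np.array(o['force'])
L=json.load(open('log.json')) if os.path.exists('log.json') else []
L.append(p[:2].tolist()); json.dump(L,open('log.json','w'))
c=np.array([.5123,.1637]); Q=np.array(L)
if len(Q)>=4:
    from scipy.optimize import least_squares
    s=least_squares(lambda c:np.r_[(np.hypot(*(Q-c).T)-.055)/.0007,(c-[.5123,.1637])/.002],c); c=s.x
v=p[:2]-c; a=np.arctan2(v[1],v[0]); r=np.hypot(*v)
T=np.array([-np.sin(a),np.cos(a)]); N=v/r
print('t',round(o['clock'],2),'c',c.round(4),'r',round(r,4),'ang',round(a,3),'p',p.round(4),'F',f.round(1),'Ftan(ccw+)',round(f[:2]@T,1),'Frad',round(f[:2]@N,1),'w',round(o['width'],3))
for d in map(float,sys.argv[1:]):
    rows=[]
    for k in range(1,6):
        b=a+d*k/5; q=c+.055*np.array([np.cos(b),np.sin(b)])-p[:2]
        rows.append([round(x*100,2) for x in q])
    print(d,rows,'z',round((.156-p[2])*100,2))
E
python3 nx.py -0.5 -0.8
```

```text
t 3.18 c [0.5123 0.1637] r 0.0569 ang -2.906 p [0.457  0.1504 0.1557] F [0.1 0.1 1.2] Ftan(ccw+) -0.0 Frad -0.1 w 0.187
-0.5 [[np.float64(0.08), np.float64(0.58)], [np.float64(0.04), np.float64(1.13)], [np.float64(0.04), np.float64(1.68)], [np.float64(0.11), np.float64(2.23)], [np.float64(0.22), np.float64(2.77)]] z 0.03
-0.8 [[np.float64(0.05), np.float64(0.91)], [np.float64(0.05), np.float64(1.79)], [np.float64(0.2), np.float64(2.66)], [np.float64(0.48), np.float64(3.49)], [np.float64(0.88), np.float64(4.27)]] z 0.03
```

Emit:
play_rows([
  [[0,0,0],[0.0,0.6,0],0.05],
  [[0,0,0],[0.0,1.15,0],0.05],
  [[0,0,0],[0.0,1.7,0],0.05],
  [[0,0,0],[0.1,2.25,0],0.05],
  [[0,0,0],[0.2,2.75,0],0.05],
])

```text
clock: 3.6
position: [0.4577, 0.1791, 0.1559]
ee_rot: [-3.076, -0.627, 0.004]
force: [-4.4, 0.1, 2.6]
width: 0.19
```

```bash
sed -i 's/round(x\*100,2) for/float(round(x*100,2)) for/' nx.py; python3 nx.py -0.3 -0.5
```

```text
t 3.6 c [0.5123 0.1637] r 0.0567 ang 2.866 p [0.4577 0.1791 0.1559] F [-4.4  0.1  2.6] Ftan(ccw+) 1.1 Frad 4.2 w 0.19
-0.3 [[0.26, 0.27], [0.38, 0.58], [0.52, 0.88], [0.67, 1.17], [0.84, 1.45]] z 0.01
-0.5 [[0.34, 0.47], [0.57, 0.98], [0.84, 1.45], [1.16, 1.9], [1.53, 2.31]] z 0.01
```

Emit:
play_rows([
  [[0,0,0],[0.2,0.5,0],0.05],
  [[0,0,0],[0.4,1.0,0],0.05],
  [[0,0,0],[0.7,1.5,0],0.05],
  [[0,0,0],[1.0,1.95,0],0.05],
  [[0,0,0],[1.4,2.35,0],0.05],
])

```text
clock: 4.02
position: [0.4711, 0.2024, 0.1558]
ee_rot: [-3.077, -0.626, 0.007]
force: [-5.2, -2.8, 3.4]
width: 0.188
```

```bash
python3 nx.py -0.3 -0.5
```

```text
t 4.02 c [0.5123 0.1637] r 0.0565 ang 2.388 p [0.4711 0.2024 0.1558] F [-5.2 -2.8  3.4] Ftan(ccw+) 5.6 Frad 1.8 w 0.188
-0.3 [[0.35, 0.13], [0.59, 0.35], [0.85, 0.55], [1.12, 0.74], [1.4, 0.91]] z 0.02
-0.5 [[0.51, 0.28], [0.94, 0.62], [1.4, 0.91], [1.9, 1.16], [2.41, 1.36]] z 0.02
```

Emit:
play_rows([
  [[0,0,0],[0.4,0.35,0],0.05],
  [[0,0,0],[0.85,0.7,0],0.05],
  [[0,0,0],[1.3,1.0,0],0.05],
  [[0,0,0],[1.8,1.25,0],0.05],
  [[0,0,0],[2.3,1.45,0],0.05],
])

```text
clock: 4.43
position: [0.4935, 0.2166, 0.1555]
ee_rot: [-3.078, -0.627, 0.01]
force: [-4.1, -3.6, 2.9]
width: 0.189
```

```bash
python3 nx.py -0.2 -0.3
```

```text
t 4.43 c [0.5105 0.1641] r 0.0552 ang 1.885 p [0.4935 0.2166 0.1555] F [-4.1 -3.6  2.9] Ftan(ccw+) 5.1 Frad -2.1 w 0.189
-0.2 [[0.22, 0.05], [0.43, 0.1], [0.64, 0.15], [0.86, 0.19], [1.08, 0.22]] z 0.05
-0.3 [[0.32, 0.07], [0.64, 0.15], [0.97, 0.2], [1.3, 0.24], [1.63, 0.25]] z 0.05
```

Emit:
play_rows([
  [[0,0,0],[0.43,0.1,0],0.05],
  [[0,0,0],[0.86,0.19,0],0.05],
  [[0,0,0],[1.3,0.24,0],0.05],
  [[0,0,0],[1.73,0.25,0],0.05],
  [[0,0,0],[2.17,0.23,0],0.05],
])

```text
clock: 4.85
position: [0.5145, 0.2192, 0.1554]
ee_rot: [-3.078, -0.627, 0.013]
force: [-4.8, -1.7, 2.1]
width: 0.182
```

```bash
python3 nx.py -0.15 -0.18 -0.2
```

```text
t 4.85 c [0.5106 0.1642] r 0.0551 ang 1.5 p [0.5145 0.2192 0.1554] F [-4.8 -1.7  2.1] Ftan(ccw+) 4.7 Frad -2.1 w 0.182
-0.15 [[0.16, -0.03], [0.33, -0.05], [0.49, -0.07], [0.65, -0.1], [0.81, -0.13]] z 0.06
-0.18 [[0.2, -0.03], [0.39, -0.06], [0.59, -0.09], [0.78, -0.13], [0.97, -0.17]] z 0.06
-0.2 [[0.22, -0.03], [0.44, -0.06], [0.65, -0.1], [0.87, -0.15], [1.08, -0.2]] z 0.06
```

Emit:
play_rows([
  [[0,0,0],[0.22,-0.01,0],0.05],
  [[0,0,0],[0.44,-0.04,0],0.05],
  [[0,0,0],[0.65,-0.08,0],0.05],
  [[0,0,0],[0.87,-0.13,0],0.05],
  [[0,0,0],[1.08,-0.19,0],0.05],
])

```text
clock: 5.27
position: [0.5245, 0.2177, 0.1553]
ee_rot: [-3.078, -0.628, 0.015]
force: [-5.4, -0.4, 4.0]
width: 0.187
```

```bash
python3 nx.py -0.2
```

```text
t 5.27 c [0.5106 0.1643] r 0.0551 ang 1.316 p [0.5245 0.2177 0.1553] F [-5.4 -0.4  4. ] Ftan(ccw+) 5.1 Frad -1.8 w 0.187
-0.2 [[0.21, -0.07], [0.42, -0.14], [0.62, -0.22], [0.83, -0.3], [1.03, -0.39]] z 0.07
```

Emit:
play_rows([
  [[0,0,0],[0.21,-0.06,0],0.05],
  [[0,0,0],[0.42,-0.12,0],0.05],
  [[0,0,0],[0.63,-0.2,0],0.05],
  [[0,0,0],[0.84,-0.28,0],0.05],
  [[0,0,0],[1.05,-0.38,0],0.05],
])

```text
clock: 5.68
position: [0.534, 0.2143, 0.1552]
ee_rot: [-3.077, -0.629, 0.018]
force: [-6.4, 0.4, 4.8]
width: 0.191
```

```bash
python3 nx.py -0.2
```

```text
t 5.68 c [0.5106 0.1644] r 0.0552 ang 1.134 p [0.534  0.2143 0.1552] F [-6.4  0.4  4.8] Ftan(ccw+) 6.0 Frad -2.4 w 0.191
-0.2 [[0.19, -0.11], [0.38, -0.22], [0.57, -0.33], [0.76, -0.45], [0.94, -0.58]] z 0.08
```

Emit:
play_rows([
  [[0,0,0],[0.17,-0.08,0],0.05],
  [[0,0,0],[0.34,-0.17,0],0.05],
  [[0,0,0],[0.5,-0.27,0],0.05],
  [[0,0,0],[0.66,-0.37,0.0],0.05],
  [[0,0,0],[0.82,-0.48,0],0.05],
])

```text
clock: 6.1
position: [0.5412, 0.2104, 0.1551]
ee_rot: [-3.076, -0.63, 0.021]
force: [-5.5, 0.3, 3.7]
width: 0.187
```

```bash
python3 nx.py -0.2
```

```text
t 6.1 c [0.5107 0.1644] r 0.0552 ang 0.985 p [0.5412 0.2104 0.1551] F [-5.5  0.3  3.7] Ftan(ccw+) 4.8 Frad -2.8 w 0.187
-0.2 [[0.17, -0.14], [0.35, -0.27], [0.52, -0.41], [0.68, -0.56], [0.84, -0.71]] z 0.09
```

```bash
cat >> nx.py <<'E'
from scipy.spatial.transform import Rotation as Ro
print('turn',(Ro.from_rotvec([-3.079,-.62,0])*Ro.from_rotvec(o['ee_rot']).inv()).as_rotvec().round(3))
E
python3 nx.py | tail -1
```

```text
turn [ 0.002 -0.013 -0.006]
```

Emit:
play_rows([
  [[0,0,0],[0.17,-0.13,0.02],0.05],
  [[0,0,0],[0.35,-0.26,0.04],0.05],
  [[0,0,0],[0.53,-0.4,0.06],0.05],
  [[0,0,0],[0.69,-0.54,0.08],0.05],
  [[0,0,0],[0.85,-0.7,0.08],0.05],
])

```text
clock: 6.52
position: [0.5483, 0.2045, 0.1555]
ee_rot: [-3.075, -0.631, 0.025]
force: [-6.9, 1.9, 0.3]
width: 0.187
```

```bash
python3 nx.py -0.2
```

```text
t 6.52 c [0.5107 0.1644] r 0.055 ang 0.816 p [0.5483 0.2045 0.1555] F [-6.9  1.9  0.3] Ftan(ccw+) 6.3 Frad -3.4 w 0.187
-0.2 [[0.16, -0.15], [0.31, -0.31], [0.45, -0.48], [0.59, -0.65], [0.72, -0.83]] z 0.05
turn [ 0.001 -0.016 -0.008]
```

Emit:
play_rows([
  [[0,-0.005,0],[0.15,-0.13,0.02],0.05],
  [[0,-0.01,-0.005],[0.3,-0.28,0.04],0.05],
  [[0,-0.015,-0.005],[0.44,-0.43,0.05],0.05],
  [[0,-0.015,-0.005],[0.57,-0.58,0.05],0.05],
  [[0,-0.015,-0.005],[0.7,-0.75,0.05],0.05],
])

```text
clock: 6.93
position: [0.5539, 0.1983, 0.1556]
ee_rot: [-3.078, -0.626, 0.005]
force: [-5.5, 2.3, 0.6]
width: 0.191
```

```bash
python3 nx.py -0.2
```

```text
t 6.93 c [0.5107 0.1644] r 0.055 ang 0.665 p [0.5539 0.1983 0.1556] F [-5.5  2.3  0.6] Ftan(ccw+) 5.2 Frad -3.0 w 0.191
-0.2 [[0.13, -0.17], [0.26, -0.36], [0.38, -0.54], [0.49, -0.73], [0.59, -0.93]] z 0.04
turn [ 0.001 -0.003 -0.004]
```

Emit:
play_rows([
  [[0,0,0],[0.12,-0.17,0.02],0.05],
  [[0,0,0],[0.24,-0.36,0.04],0.05],
  [[0,0,0],[0.36,-0.55,0.05],0.05],
  [[0,0,0],[0.47,-0.74,0.05],0.05],
  [[0,0,0],[0.57,-0.95,0.05],0.05],
])

```text
clock: 7.35
position: [0.5587, 0.1907, 0.1559]
ee_rot: [-3.075, -0.628, 0.007]
force: [-3.9, 3.7, -0.4]
width: 0.188
```

```bash
python3 nx.py -0.2
```

```text
t 7.35 c [0.5107 0.1644] r 0.0548 ang 0.501 p [0.5587 0.1907 0.1559] F [-3.9  3.7 -0.4] Ftan(ccw+) 5.2 Frad -1.7 w 0.188
-0.2 [[0.12, -0.19], [0.21, -0.39], [0.3, -0.59], [0.38, -0.79], [0.44, -1.0]] z 0.01
turn [-0.001 -0.005 -0.005]
```

Emit:
play_rows([
  [[0,0,0],[0.1,-0.2,0],0.05],
  [[0,0,0],[0.19,-0.4,0.0],0.05],
  [[0,0,0],[0.28,-0.6,0],0.05],
  [[0,0,0],[0.36,-0.81,0],0.05],
  [[0,0,0],[0.42,-1.03,0],0.05],
])

```text
clock: 7.77
position: [0.5624, 0.1825, 0.1558]
ee_rot: [-3.072, -0.629, 0.007]
force: [-3.3, 4.8, -0.5]
width: 0.19
```

```bash
python3 nx.py -0.2
```

```text
t 7.77 c [0.5106 0.1644] r 0.0549 ang 0.336 p [0.5624 0.1825 0.1558] F [-3.3  4.8 -0.5] Ftan(ccw+) 5.6 Frad -1.5 w 0.19
-0.2 [[0.08, -0.21], [0.14, -0.42], [0.19, -0.63], [0.23, -0.85], [0.27, -1.06]] z 0.02
turn [-0.004 -0.005 -0.007]
```

Emit:
play_rows([
  [[0,0,0],[0.07,-0.22,0],0.05],
  [[0,0,0],[0.13,-0.45,0.0],0.05],
  [[0,0,0],[0.18,-0.68,0],0.05],
  [[0,0,0],[0.22,-0.92,0],0.05],
  [[0,0,0],[0.25,-1.15,0],0.05],
])

```text
clock: 8.18
position: [0.5648, 0.173, 0.1559]
ee_rot: [-3.07, -0.631, 0.006]
force: [-1.9, 4.5, 0.3]
width: 0.186
```

```bash
python3 nx.py -0.2
```

```text
t 8.18 c [0.5106 0.1644] r 0.0549 ang 0.158 p [0.5648 0.173  0.1559] F [-1.9  4.5  0.3] Ftan(ccw+) 4.7 Frad -1.2 w 0.186
-0.2 [[0.04, -0.22], [0.06, -0.44], [0.07, -0.65], [0.08, -0.87], [0.07, -1.09]] z 0.01
turn [-0.006 -0.005 -0.008]
```

Emit:
play_rows([
  [[0,0,0],[0.03,-0.24,0],0.05],
  [[0,0,0],[0.05,-0.48,0.0],0.05],
  [[0,0,0],[0.06,-0.72,0],0.05],
  [[0,0,0],[0.07,-0.96,0],0.05],
  [[0,0,0],[0.06,-1.2,0],0.05],
])

```text
clock: 8.6
position: [0.5656, 0.163, 0.156]
ee_rot: [-3.067, -0.633, 0.004]
force: [-2.2, 4.0, -1.3]
width: 0.188
```

```bash
python3 nx.py -0.2
```

```text
t 8.6 c [0.5106 0.1644] r 0.055 ang -0.026 p [0.5656 0.163  0.156 ] F [-2.2  4.  -1.3] Ftan(ccw+) 3.9 Frad -2.3 w 0.188
-0.2 [[-0.01, -0.22], [-0.03, -0.44], [-0.05, -0.66], [-0.09, -0.87], [-0.13, -1.09]] z 0.0
turn [-0.009 -0.005 -0.009]
```

Emit:
play_rows([
  [[-0.003,-0.002,-0.003],[-0.01,-0.24,0],0.05],
  [[-0.006,-0.004,-0.006],[-0.04,-0.48,0.0],0.05],
  [[-0.009,-0.005,-0.009],[-0.07,-0.72,0],0.05],
  [[-0.009,-0.005,-0.009],[-0.11,-0.95,0],0.05],
  [[-0.009,-0.005,-0.009],[-0.17,-1.19,0],0.05],
])

```text
clock: 9.02
position: [0.5645, 0.155, 0.1565]
ee_rot: [-3.074, -0.624, -0.006]
force: [1.1, 11.2, -2.9]
width: 0.187
```

```bash
python3 nx.py -0.2
```

```text
t 9.02 c [0.5106 0.1644] r 0.0548 ang -0.173 p [0.5645 0.155  0.1565] F [ 1.1 11.2 -2.9] Ftan(ccw+) 11.3 Frad -0.8 w 0.187
-0.2 [[-0.02, -0.22], [-0.07, -0.43], [-0.13, -0.65], [-0.2, -0.86], [-0.27, -1.06]] z -0.05
turn [-0.005  0.003 -0.003]
```

Emit:
play_rows([
  [[0,0,0],[-0.03,-0.2,0],0.05],
  [[0,0,0],[-0.08,-0.4,0],0.05],
  [[0,0,0],[-0.08,-0.4,0],0.05],
  [[0,0,0],[-0.08,-0.4,0],0.05],
  [[0,0,0],[-0.08,-0.4,0],0.05],
])

```text
clock: 9.43
position: [0.5644, 0.1551, 0.1567]
ee_rot: [-3.069, -0.627, -0.011]
force: [1.3, 10.8, -5.9]
width: 0.185
```

```bash
python3 nx.py -0.2
```

```text
t 9.43 c [0.5105 0.1644] r 0.0547 ang -0.173 p [0.5644 0.1551 0.1567] F [ 1.3 10.8 -5.9] Ftan(ccw+) 10.9 Frad -0.5 w 0.185
-0.2 [[-0.01, -0.22], [-0.06, -0.44], [-0.12, -0.65], [-0.19, -0.86], [-0.26, -1.06]] z -0.07
turn [-0.01   0.005 -0.005]
```

Emit:
play_rows([
  [[0,0,0],[-0.06,-0.35,-0.02],0.05],
  [[0,0,0],[-0.12,-0.65,-0.04],0.05],
  [[0,0,0],[-0.12,-0.65,-0.04],0.05],
  [[0,0,0],[-0.12,-0.65,-0.04],0.05],
  [[0,0,0],[-0.12,-0.65,-0.04],0.05],
])

```text
clock: 9.85
position: [0.564, 0.1532, 0.1568]
ee_rot: [-3.063, -0.63, -0.017]
force: [1.3, 12.2, -5.6]
width: 0.19
```

```bash
python3 nx.py 0.1 0.4
```

```text
t 9.85 c [0.5105 0.1645] r 0.0547 ang -0.208 p [0.564  0.1532 0.1568] F [ 1.3 12.2 -5.6] Ftan(ccw+) 12.2 Frad -1.2 w 0.19
0.1 [[0.05, 0.1], [0.07, 0.21], [0.09, 0.32], [0.1, 0.43], [0.12, 0.54]] z -0.08
0.4 [[0.1, 0.43], [0.14, 0.87], [0.14, 1.31], [0.11, 1.74], [0.05, 2.18]] z -0.08
turn [-0.016  0.008 -0.008]
```

Emit:
play_rows([
  [[-0.005,0.003,0],[-0.1,-0.47,-0.03],0.05],
  [[-0.01,0.005,0],[-0.1,-0.47,-0.05],0.05],
  [[-0.01,0.005,0],[-0.1,-0.47,-0.05],0.05],
  [[-0.01,0.005,0],[-0.1,-0.47,-0.05],0.05],
])

```text
clock: 10.18
position: [0.564, 0.1533, 0.1568]
ee_rot: [-3.065, -0.635, -0.012]
force: [1.5, 12.7, -5.0]
width: 0.189
```

```bash
python3 nx.py 0.1 0.5
```

```text
t 10.18 c [0.5105 0.1645] r 0.0547 ang -0.206 p [0.564  0.1533 0.1568] F [ 1.5 12.7 -5. ] Ftan(ccw+) 12.8 Frad -1.1 w 0.189
0.1 [[0.05, 0.1], [0.07, 0.21], [0.09, 0.32], [0.1, 0.43], [0.11, 0.54]] z -0.08
0.5 [[0.11, 0.54], [0.14, 1.09], [0.12, 1.64], [0.04, 2.18], [-0.09, 2.71]] z -0.08
turn [-0.012  0.006 -0.011]
```

Emit:
play_rows([
  [[-0.003,0.003,-0.003],[0.08,0.5,-0.03],0.05],
  [[-0.006,0.005,-0.006],[0.12,1.05,-0.06],0.05],
  [[-0.01,0.005,-0.01],[0.12,1.6,-0.08],0.05],
  [[-0.01,0.005,-0.01],[0.04,2.15,-0.08],0.05],
  [[-0.01,0.005,-0.01],[-0.09,2.7,-0.08],0.05],
])

```text
clock: 10.6
position: [0.5632, 0.1801, 0.1559]
ee_rot: [-3.078, -0.621, -0.001]
force: [-1.5, -1.1, -0.5]
width: 0.188
```

```bash
python3 nx.py 0.3 0.4
```

```text
t 10.6 c [0.5105 0.1645] r 0.055 ang 0.288 p [0.5632 0.1801 0.1559] F [-1.5 -1.1 -0.5] Ftan(ccw+) -0.6 Frad -1.8 w 0.188
0.3 [[-0.11, 0.31], [-0.23, 0.62], [-0.37, 0.92], [-0.53, 1.21], [-0.7, 1.49]] z 0.01
0.4 [[-0.15, 0.42], [-0.32, 0.82], [-0.53, 1.21], [-0.76, 1.58], [-1.03, 1.93]] z 0.01
turn [-0.001  0.001 -0.001]
```

Emit:
play_rows([
  [[0,0,0],[-0.15,0.42,0],0.05],
  [[0,0,0],[-0.32,0.82,0],0.05],
  [[0,0,0],[-0.53,1.21,0],0.05],
  [[0,0,0],[-0.76,1.58,0],0.05],
  [[0,0,0],[-1.03,1.93,0],0.05],
])

```text
clock: 11.02
position: [0.5527, 0.1995, 0.1559]
ee_rot: [-3.079, -0.621, -0.001]
force: [-2.1, -2.0, 0.3]
width: 0.19
```

```bash
python3 nx.py 0.2 0.3
```

```text
t 11.02 c [0.5105 0.1645] r 0.0549 ang 0.691 p [0.5527 0.1995 0.1559] F [-2.1 -2.   0.3] Ftan(ccw+) -0.2 Frad -2.9 w 0.19
0.2 [[-0.13, 0.17], [-0.28, 0.34], [-0.44, 0.49], [-0.6, 0.64], [-0.77, 0.78]] z 0.01
0.3 [[-0.21, 0.26], [-0.44, 0.49], [-0.69, 0.71], [-0.95, 0.91], [-1.22, 1.1]] z 0.01
turn [-0.     0.001 -0.   ]
```

Emit:
play_rows([
  [[0,0,0],[-0.15,0.16,0],0.05],
  [[0,0,0],[-0.31,0.32,0],0.05],
  [[0,0,0],[-0.47,0.47,0],0.05],
  [[0,0,0],[-0.63,0.62,0],0.05],
  [[0,0,0],[-0.8,0.76,0],0.05],
])

```text
clock: 11.43
position: [0.5448, 0.2071, 0.156]
ee_rot: [-3.079, -0.62, -0.002]
force: [-0.3, -1.5, 0.0]
width: 0.189
```

```bash
python3 nx.py 0.2 0.3
```

```text
t 11.43 c [0.5105 0.1645] r 0.0547 ang 0.893 p [0.5448 0.2071 0.156 ] F [-0.3 -1.5  0. ] Ftan(ccw+) -0.7 Frad -1.4 w 0.189
0.2 [[-0.16, 0.16], [-0.34, 0.28], [-0.52, 0.4], [-0.71, 0.52], [-0.9, 0.62]] z 0.0
0.3 [[-0.25, 0.22], [-0.52, 0.4], [-0.81, 0.57], [-1.1, 0.72], [-1.4, 0.85]] z 0.0
turn [-0.     0.001 -0.   ]
```

Emit:
play_rows([
  [[0,0,0],[-0.17,0.13,0],0.05],
  [[0,0,0],[-0.35,0.26,0],0.05],
  [[0,0,0],[-0.53,0.38,0],0.05],
  [[0,0,0],[-0.72,0.5,0],0.05],
  [[0,0,0],[-0.91,0.6,0],0.05],
])

```text
clock: 11.85
position: [0.5362, 0.2126, 0.1561]
ee_rot: [-3.08, -0.62, -0.004]
force: [3.5, -4.4, 0.2]
width: 0.189
```

```bash
python3 nx.py 0.2 0.3
```

```text
t 11.85 c [0.5105 0.1644] r 0.0547 ang 1.08 p [0.5362 0.2126 0.1561] F [ 3.5 -4.4  0.2] Ftan(ccw+) -5.1 Frad -2.2 w 0.189
0.2 [[-0.18, 0.13], [-0.38, 0.22], [-0.58, 0.3], [-0.79, 0.38], [-1.0, 0.45]] z -0.01
0.3 [[-0.28, 0.17], [-0.58, 0.3], [-0.9, 0.41], [-1.21, 0.51], [-1.53, 0.58]] z -0.01
turn [-0.     0.002  0.   ]
```

Emit:
play_rows([
  [[0,0,0],[-0.28,0.15,0],0.05],
  [[0,0,0],[-0.58,0.28,0],0.05],
  [[0,0,0],[-0.9,0.4,0],0.05],
  [[0,0,0],[-1.21,0.5,0],0.05],
  [[0,0,0],[-1.53,0.57,0],0.05],
])

```text
clock: 12.27
position: [0.522, 0.2178, 0.1562]
ee_rot: [3.08, 0.618, 0.007]
force: [5.2, -3.0, -2.4]
width: 0.188
```

```bash
python3 nx.py 0.5 0.6
```

```text
t 12.27 c [0.5105 0.1644] r 0.0546 ang 1.358 p [0.522  0.2178 0.1562] F [ 5.2 -3.  -2.4] Ftan(ccw+) -5.7 Frad -1.8 w 0.188
0.5 [[-0.54, 0.12], [-1.08, 0.16], [-1.63, 0.14], [-2.18, 0.06], [-2.71, -0.07]] z -0.02
0.6 [[-0.64, 0.14], [-1.3, 0.16], [-1.96, 0.1], [-2.61, -0.04], [-3.23, -0.25]] z -0.02
turn [0.    0.004 0.001]
```

Emit:
play_rows([
  [[0,0.002,0],[-0.65,0.12,0],0.05],
  [[0,0.004,0],[-1.3,0.15,0],0.05],
  [[0,0.004,0],[-1.95,0.1,0],0.05],
  [[0,0.004,0],[-2.6,-0.05,0],0.05],
  [[0,0.004,0],[-3.25,-0.27,0],0.05],
])

```text
clock: 12.68
position: [0.4906, 0.2153, 0.1563]
ee_rot: [-3.079, -0.617, -0.005]
force: [6.6, -0.7, -5.9]
width: 0.187
```

```bash
python3 nx.py 0.6
```

```text
t 12.68 c [0.5105 0.1643] r 0.0547 ang 1.943 p [0.4906 0.2153 0.1563] F [ 6.6 -0.7 -5.9] Ftan(ccw+) -5.9 Frad -3.0 w 0.187
0.6 [[-0.61, -0.25], [-1.17, -0.59], [-1.69, -1.0], [-2.15, -1.47], [-2.56, -2.0]] z -0.03
turn [-0.001  0.003  0.002]
```

Emit:
play_rows([
  [[0,0,0],[-0.6,-0.27,0],0.05],
  [[0,0,0],[-1.17,-0.61,0],0.05],
  [[0,0,0],[-1.68,-1.02,0],0.05],
  [[0,0,0],[-2.15,-1.5,-0.02],0.05],
  [[0,0,0],[-2.56,-2.05,-0.03],0.05],
])

```text
clock: 13.1
position: [0.4658, 0.1961, 0.1563]
ee_rot: [-3.077, -0.617, -0.009]
force: [4.9, 2.2, -5.0]
width: 0.187
```

```bash
python3 nx.py 0.6
```

```text
t 13.1 c [0.5105 0.1643] r 0.0548 ang 2.524 p [0.4658 0.1961 0.1563] F [ 4.9  2.2 -5. ] Ftan(ccw+) -4.7 Frad -2.7 w 0.187
0.6 [[-0.36, -0.55], [-0.64, -1.15], [-0.85, -1.77], [-0.98, -2.42], [-1.03, -3.08]] z -0.03
turn [-0.003  0.005  0.001]
```

Emit:
play_rows([
  [[0,0.002,0],[-0.33,-0.57,0],0.05],
  [[-0.002,0.005,0],[-0.61,-1.17,-0.02],0.05],
  [[-0.003,0.005,0],[-0.82,-1.8,-0.03],0.05],
  [[-0.003,0.005,0],[-0.96,-2.45,-0.03],0.05],
  [[-0.003,0.005,0],[-1.01,-3.12,-0.03],0.05],
])

```text
clock: 13.52
position: [0.4556, 0.167, 0.1562]
ee_rot: [-3.076, -0.62, -0.003]
force: [1.0, 4.8, -4.0]
width: 0.187
```

```bash
python3 nx.py 0.6
```

```text
t 13.52 c [0.5105 0.1643] r 0.055 ang 3.093 p [0.4556 0.167  0.1562] F [ 1.   4.8 -4. ] Ftan(ccw+) -4.9 Frad -0.8 w 0.187
0.6 [[0.01, -0.66], [0.09, -1.31], [0.26, -1.95], [0.5, -2.57], [0.81, -3.15]] z -0.02
turn [-0.004  0.001 -0.   ]
```

Emit:
play_rows([
  [[0,0,0],[0.02,-0.67,0],0.05],
  [[-0.002,0,0],[0.11,-1.33,0],0.05],
  [[-0.004,0,0],[0.28,-1.97,0],0.05],
  [[-0.004,0,0],[0.52,-2.6,0],0.05],
  [[-0.004,0,0],[0.84,-3.18,0],0.05],
])

```text
clock: 13.93
position: [0.4629, 0.1365, 0.1561]
ee_rot: [-3.077, -0.623, -0.0]
force: [-2.4, 5.3, -1.7]
width: 0.186
```

```bash
python3 nx.py 0.5
```

```text
t 13.93 c [0.5105 0.1643] r 0.0551 ang -2.613 p [0.4629 0.1365 0.1561] F [-2.4  5.3 -1.7] Ftan(ccw+) -5.8 Frad -0.6 w 0.186
0.5 [[0.31, -0.45], [0.66, -0.88], [1.04, -1.27], [1.46, -1.63], [1.92, -1.93]] z -0.01
turn [-0.001 -0.    -0.002]
```

Emit:
play_rows([
  [[0,0,0],[0.32,-0.46,0],0.05],
  [[0,0,0],[0.67,-0.89,0],0.05],
  [[0,0,0],[1.06,-1.29,0],0.05],
  [[0,0,0],[1.5,-1.65,0],0.05],
  [[0,0,0],[1.97,-1.95,0],0.05],
])

```text
clock: 14.35
position: [0.4813, 0.1174, 0.1559]
ee_rot: [-3.076, -0.624, 0.003]
force: [-5.1, 2.3, 1.9]
width: 0.19
```

```bash
python3 nx.py 0.05
```

```text
t 14.35 c [0.5105 0.1643] r 0.0553 ang -2.128 p [0.4813 0.1174 0.1559] F [-5.1  2.3  1.9] Ftan(ccw+) -5.6 Frad 0.7 w 0.19
0.05 [[0.06, -0.01], [0.11, -0.03], [0.16, -0.06], [0.2, -0.09], [0.25, -0.12]] z 0.01
turn [-0.001 -0.002 -0.003]
```

Emit:
play_rows([
  [[0,0,0],[0,0,0],0.05],
  [[0,0,0],[0,0,0],0.45],
  [[0,0,0],[0,0,0],0.45],
  [[0,0,0],[0,0,0],0.45],
  [[0,0,0],[0,0,0],0.45],
])

```text
clock: 14.77
position: [0.4815, 0.1174, 0.156]
ee_rot: [-3.076, -0.624, 0.002]
force: [1.0, 0.5, -0.1]
width: 0.422
```

Emit:
play_rows([
  [[0,0,0],[0,0,1],0.45],
  [[0,0,0],[0,0,3],0.45],
  [[0,0,0],[0,0,6],0.45],
  [[0,0,0],[0,0,9],0.45],
  [[0,0,0],[0,0,12],0.45],
])

```text
clock: 15.18
position: [0.4811, 0.1175, 0.2782]
ee_rot: [-3.076, -0.625, 0.002]
force: [0.5, 0.9, -0.5]
width: 0.447
```

Emit:
play_rows([
  [[0,0,0],[-0.3,-4,0.5],0.45],
  [[0,0,0],[-0.6,-8,1],0.45],
  [[0,0,0],[-0.9,-12,1],0.45],
  [[0,0,0],[-1.2,-15,1],0.45],
  [[0,0,0],[-1.2,-16,1],0.45],
])

```text
clock: 15.6
position: [0.4683, -0.0479, 0.2892]
ee_rot: [-3.08, -0.616, 0.002]
force: [-0.6, -0.8, 0.2]
width: 0.443
```

Emit:
play_rows([
  [[0,0,0],[-0.3,-4,0],0.45],
  [[0,0,0],[-0.6,-8,0],0.45],
  [[0,0,0],[-0.9,-11,0],0.45],
  [[0,0,0],[-1,-12,0],0.45],
  [[0,0,0],[-1,-12,0],0.45],
])

```text
clock: 16.02
position: [0.4578, -0.1708, 0.2896]
ee_rot: [3.082, 0.608, -0.001]
force: [-0.1, 0.8, 0.7]
width: 0.449
```

Run:
```python
from h import *
print(st())
t=arm.get_image("top");s=arm.get_image("side")
r,k=masks(t['image']); 
kc=big(k,(220,190,300,275)); m=kc[:,0,:].mean(0); q=ray(t,*m,.188); print("knob",q,np.arctan2(q[1]-.1643,q[0]-.5105))
for n,d in(("side",s),("top",t)):
    a=cv2.imread(f"pics/{n}0.png").astype(int); df=abs(d['image'][...,::-1].astype(int)-a).max(2)
    cv2.imwrite(f"pics/{n}3.png",d['image'][...,::-1])
a=cv2.imread("pics/side3.png")[190:400,200:480];b=cv2.imread("pics/top3.png")[130:340,180:400];b0=cv2.imread("pics/top0.png")[130:340,180:400]
cv2.imwrite("pics/both3.png",cv2.resize(np.hstack([a,b,b0]),(800,233)))
```

```text
{'clock': np.float64(16.0167), 'position': array([ 0.4578, -0.1708,  0.2896]), 'ee_rot': array([ 3.0818e+00,  6.0790e-01, -1.5000e-03]), 'force': array([-0.1186,  0.845 ,  0.6749]), 'width': np.float64(0.4487)}
knob [0.48010249 0.11894517 0.188     ] -2.1612518371830136
```

View pics/both3.png

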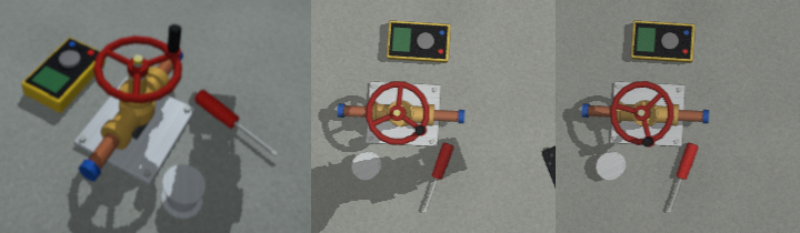

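The picture shows the wheel released with the knob at about (420,130) in the composite, i.e. −2.16 rad. The meter, spool and screwdriver are where they started, and the arm is clear of everything.

```bash
python3 -c "
from cell import arm
print(arm.sign_off())"
```

```text
the job is handed in; nothing more can be done
None
```

I seated the valve, reset it to about half a turn open and handed the job in at about 16 s of the 72 s allowed. The sign-off gives no verdict.

- **Seating:** I gripped the spinner handle and turned it clockwise. The screw bit at about 5 N. At the seat the push read 10.9 to 12.8 N over more than a second, ending at 12.8 N. The highest reading was well below the 19 N limit, but force was only read at the end of each call.
- **Backing off:** The wheel turned back through the seal and about 1.1 rad of free play, and the push then rose to about 5 N. I took the bite as 1.03 rad on the wheel, within about 0.05 rad. From there I turned it to 4.155 rad, about 3.12 rad past the bite against the 3.14 target. That should put the stem at about 2.0 mm.
- **Last checks:** After letting go, the top camera put the handle at 4.12 rad, close to the arm's 4.155. By eye, the meter, spool and screwdriver had not moved. The gripper was clear of everything and read about 1 N or less, which is noise.
- **Not checked directly:** The camera is too coarse to measure the stem height, so the 2.0 mm rests on wheel angle and push force alone.

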